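# Open the capsule compartment of a coffee station

### The arm

A 6-joint arm with a two-finger parallel gripper is mounted at the origin on the work surface; the furniture and walls round the work are solid. World frame = base frame: x ahead of the robot, y to its left, z up, the work surface at z = 0. Lengths are in mm, angles in rad, forces in N, time in s.
With the tool pointing down it reaches from about 325 to 900 mm from the base axis. Payload 3.5 kg.
Tool frame: the origin (TCP) lies on the centre line of the jaws, within the pads' length; the fingertips stand 25 mm ahead of it and the grasp point (between the pads) lies 6 mm ahead of it; z points along the fingers, y is the line along which they close (so a half turn about z gives the same grasp; the last joint's range is limited). The gripper opens to 85 mm and grips with 20 to 120 N. Pads are 22 mm wide; open, the fingers measure 114 mm over their backs; the gripper's body (76 mm by 85 mm) begins 54 mm behind the grasp point. The pads swing forward as they close: fully open they stand 13 mm farther back than shut.
Start: joints at [1.011, 0.276, -0.026, 1.268, 0, 1.467], TCP at [275.68, 560.912, 256.313] pointing down, gripper open.
Joint ranges: [-3.12, 3.12], [-0.85, 1.88], [-1.08, 1.24], [-1.95, 2.15], [-1.57, 1.53], [-3.14, 3.14]. Speed limits (rad/s): [2.57, 2.57, 3.14, 3.14, 3.14, 3.14].

### API

Orientations are given as a 3x3 rotation matrix whose columns are the frame's x, y, z axes.
In Python, from cell import env gives the robot as it stands.
- The arm moves only by the tool drive_tool, never from a script. Its argument "motion" is a list of rows, each an object of numbers: "tx", "ty", "tz": the shift along the tool's x, y, z in units of 25 mm (1.0 is 25 mm); "ax", "ay", "az": the turn, a rotation vector about the tool's x, y, z in units of 6 degrees (1.0 is 6 degrees); "claw": the finger opening in mm, from 0 to 85.4. A call has 1 to 20 rows; each row shifts and turns the commanded pose from where the row before left it, along the tool's axes as they then stand; what a row does not reach is not made up. A row lasts 1/12 s, in which the tool goes at most 41.7 mm and 7.16 degrees, less where a joint would pass 70% of its speed; a pose out of reach is approached as far as the arm can. A call is refused whole if a number of a shift passes 1 or a number of a turn 1, either way. A call with a gripper value outside its range is refused whole. The fingers move at their own pace and stop on an object; "grip_force" is the grip in N (left out, the last holds). Time passes only in rows, so rows that do not move let the fingers close. It gives the time, the measured TCP pose, the force, the opening and the grip force at its end, in the units of the state.
- env.get_obs(): the state, without advancing time (a new reading comes with each control period).
- env.read_camera(name): name is "side" or "top" or "wrist"; returns the picture (384x512x3 uint8, blue, green, red); there is no depth.
- env.camera_model(name): a dict with "fx", "fy", "cx", "cy" (pixels), "eye" and "attitude" of the camera in the world. Camera axes: x right, y down, z forward; pixel columns grow to the right and rows downward; lengths in mm; the calibration is good to about 2 mm. A picture is of the moment at which its call begins: read the wrist's pose just before it. camera_model takes no time and is no camera call; for the wrist camera it gives the pose at the moment of the call.
- env.finish_job(): hands the job in; it is judged then, once.
The state is a dict: "clock": time; "joint_positions": joint angles; "joint_velocities": joint speeds; "tau": joint torques, N m; "tcp_pos": TCP position; "ee_rot": TCP orientation; "contact_force": force on the tool from outside, world axes, zero at the start; "wrist_torque": the same for the moment, N m; "grip_width": opening from 0.0 (shut) to 1.0 (fully open); "grip_force": force on a finger pad.
Only numpy, scipy, OpenCV 4.12 (cv2) and the standard library are available. Lean on these libraries where they do the work, as an engineer would, in place of code of your own. Each camera call takes 0.05 s, during which the arm holds its last target. There are 200 camera calls.

### The job

The kitchen timer has been left standing on the hatch of the coffee station: with the fingertips slide it, upright and without picking it up, onto the cork-topped deck beside the hatch, its whole foot on the deck. Then press the hatch down once at its round steel pad, fully home so that the push-push latch lets go, take the hand out of its way and let it swing up by itself, and watch for a good second that it stays wide open. Do not push the open hatch down again, and leave the other things where they are.

Things in the scene. Friction and masses are not known exactly. Their poses are not given: they have to be found in the camera images.
- station: Coffee station: low bamboo box, fixed on the worktop, 190 mm deep (its x), 380 mm wide (y). Origin: centre of its underside; x points away from its front (which faces the robot within 15 degrees), y to its left, z up. Left half: fixed deck, 75 mm high. Right half: capsule compartment under a flat hatch, shut top 77 mm high; the walls round the hatch are 73 mm high.
- hatch (a joint): Hatch angle, rad: 0 shut and latched, -0.05 pressed in to its stop, 1.75 wide open. Sprung open, held shut by a push-push latch. Pressed at the pad it yields from about 3.5 N, needs 4 to 5 N on the way and meets its hard stop 6.5 mm down; pressed past -0.042 (5.5 mm) and released, it swings fully open in about 2 s, pushing what it meets with some 4 N. Pushed shut to the stop again, it latches.
- hatch_pad (a point): Centre of the round steel press pad, 28 mm across, flush in the hatch's top near its front edge; shut: station (-0.052, -0.0955, 0.077). It moves with the hatch.
- hatch_hinge (a point): Middle of the hatch's hinge line (along the station's y), at its back edge: station (0.082, -0.0955, 0.071). The shut hatch runs from here 165 mm toward the front and 86 mm to either side; opening, its front edge swings up and back; wide open it stands just past upright, 235 mm above the worktop.
- deck_mid (a point): Middle of the deck's cork mat (150 x 150 mm, flush): station (-0.004, 0.093, 0.075); the timer belongs about here. The deck spans station x -0.095 to 0.089 and y -0.005 to 0.184; beyond that a rim 10 mm high runs along its back and left end; its front and the side to the hatch are open, and it lies 2 mm below the hatch's top.
- timer: Round kitchen timer, white base and red cap, 63 mm across, 47 mm tall (base 20 mm tall, full width; cap about as wide up to 38 mm), about 0.12 kg, one rigid piece. Origin: centre of its underside, z up. At the start it stands on the shut hatch.
- mug_1: Bystander: white mug with a handle, about 82 mm across, 94 mm tall, right of the station. Origin: centre of its underside.
- glass_1: Bystander: clear drinking glass, 84 mm across, 89 mm tall, left of the station. Origin: centre of its underside.
- tub_1: Bystander: small pale printed tub with a foil lid, 72 mm across, 72 mm tall, right of the station. Origin: centre of its underside.
- teaspoon_1: Bystander: steel teaspoon, 139 mm long, lying in front of the station. Origin: centre of its underside.
- apple_1: Bystander: apple, 80 mm, on the worktop ahead and left of the robot. Origin: centre of its underside.
- onion_1: Bystander: red onion, 84 mm, on the worktop ahead and right of the robot. Origin: centre of its underside.
There are look-alikes about, which are no part of the job. What is shaped like the timer but blue or purple is not meant.

How it is judged (in metres and radians):
On the way, in this order (a step that is already met when the one before it is completed fails the run):
1. the timer stands upright on the deck, clear of the hatch, which is still shut (y of timer in the frame of station between 0.025 and 0.157 m and x of timer in the frame of station between -0.07 and 0.062 m and z of timer in the frame of station between 0.07 and 0.082 m and angle between timer's own z axis and vertical below 0.1 rad and value of joint hatch between -0.02 and 0.04 rad), for 0.3 s.
2. the hatch is pressed in against its latch (value of joint hatch below -0.035 rad), for 0.02 s.
3. the hatch has swung wide open and stays there by itself for a second, nothing touching it (value of joint hatch above 1.65 rad and contact force between each of the fingers, the arm and station below 0.1 N), for 1 s.
At the end, for the whole second after the job is handed in: The hatch stands wide open (over 1.65 rad) and still; the timer stands upright (within 0.1 rad) and at rest on the deck, its centre between y = 0.025 and 0.157 and x = -0.070 and 0.062 in the station's frame (value of joint hatch above 1.65 rad and velocity of joint hatch between -0.05 and 0.05 rad/s and y of timer in the frame of station between 0.025 and 0.157 m and x of timer in the frame of station between -0.07 and 0.062 m and z of timer in the frame of station between 0.07 and 0.082 m and angle between timer's own z axis and vertical below 0.1 rad and linear speed of timer below 0.02 m/s); the robot touches nothing.
It fails at once if the timer is lifted more than 12 mm off the surface or tipped more than 0.35 rad (z of timer in the frame of station above 0.09 m or angle between timer's own z axis and vertical above 0.35 rad).
It fails at once if the hatch pops while the timer is still on it (value of joint hatch above 0.08 rad and y of timer in the frame of station below 0.02 m).
It fails at once if the opened hatch is pushed down again (value of joint hatch above 0.15 rad and velocity of joint hatch below -0.1 rad/s and contact force between any of the fingers, the arm and station above 1 N).
It fails at once if the station is pressed with more than 40 N (contact force between any of the fingers, the arm and station above 40 N).
It fails at once if a bystander is moved more than 30 mm (distance of any of mug_1, glass_1, tub_1, teaspoon_1, apple_1, onion_1 from where it was at the start of the episode above 0.03 m).
It also fails if it takes over 54 s, if anything falls off the work surface, if the arm or the gripper's body presses on something with over 40 N, if the wrist force passes 120 N, or if a joint passes its speed limit or range.

## Working session

There is one attempt and no reset: what is moved stays moved. The work goes in short steps, Python scripts to look and compute and a tool call to move; the robot and the scene stay as the last step left them, time stands still between calls to the robot, and variables do not carry over. Pictures are saved under pics/ and viewed, at most 10 in all, crops included, and the job is handed in when it is done.

Besides the shell and the picture viewer there is one more tool, called after ">>>" as name(argument=value, ...) on one line, values as JSON. drive_tool: Moves the arm, as the interface text tells. Its arguments: {"type":"object","properties":{"motion":{"type":"array"},"grip_force":{"type":"number"}},"required":["motion"]}

```bash
mkdir -p pics; python3 - <<'E'
from cell import env
import cv2,json
o=env.get_obs();print({k:o[k] for k in o})
for n in("side","top","wrist"):
    m=env.camera_model(n);print(n,m)
    cv2.imwrite(f"pics/{n}0.png",env.read_camera(n))
a=cv2.imread("pics/side0.png");b=cv2.imread("pics/top0.png")
E
```

```text
{'clock': 0.0, 'joint_positions': array([ 1.01059801e+00,  2.77159334e-01, -2.78993640e-02,  1.26802945e+00,
        2.56952292e-05,  1.46742753e+00]), 'joint_velocities': array([-9.57211226e-05,  9.92453572e-04,  1.17061154e-03, -1.70886060e-03,
        6.21194241e-04, -3.24260327e-04]), 'tau': array([ 7.21647157e-04, -4.45506120e+01,  2.95201635e+01,  1.61412999e-02,
        5.27783129e-05,  6.22633422e-06]), 'tcp_pos': array([275.28050043, 560.28660584, 255.13460654]), 'ee_rot': array([[-8.97455346e-01,  4.41103578e-01, -1.23953371e-03],
       [ 4.41105242e-01,  8.97453313e-01, -1.92785795e-03],
       [ 2.62038591e-04, -2.27693124e-03, -9.99997373e-01]]), 'contact_force': array([-1.03034955e-03,  1.12611396e+00, -1.07521134e+00]), 'wrist_torque': array([-0.00840958, -0.08129005, -0.00416468]), 'grip_force': 0.0, 'grip_width': 1.0016962602037869}
side {'fx': 473.71336453012486, 'fy': 473.71336453012486, 'cx': 258.1357603927966, 'cy': 189.33974625473263, 'eye': array([  534.61749172, -1115.32064383,   928.29141832]), 'attitude': array([[ 0.99828467,  0.04455492, -0.03798139],
       [ 0.05738518, -0.61604837,  0.78561527],
       [ 0.01160465, -0.78644724, -0.61754843]])}
top {'fx': 408.87213890562, 'fy': 408.87213890562, 'cx': 249.89794350002632, 'cy': 193.32550722501634, 'eye': array([ 309.58813374,  -21.30514417, 1164.65283937]), 'attitude': array([[-0.00365721, -0.98229304,  0.18731527],
       [-0.99997418,  0.00243373, -0.00676122],
       [ 0.00618562, -0.18733516, -0.98227658]])}
wrist {'fx': 278.2651646459144, 'fy': 278.2651646459144, 'cx': 253.47988124857855, 'cy': 193.4448806478315, 'eye': array([200.01471656, 597.21878495, 373.13677662]), 'attitude': array([[ 0.44048725,  0.84882748,  0.29234038],
       [ 0.8977547 , -0.41548461, -0.1463183 ],
       [-0.00273607,  0.3269013 , -0.94505452]])}
```

View pics/top0.png

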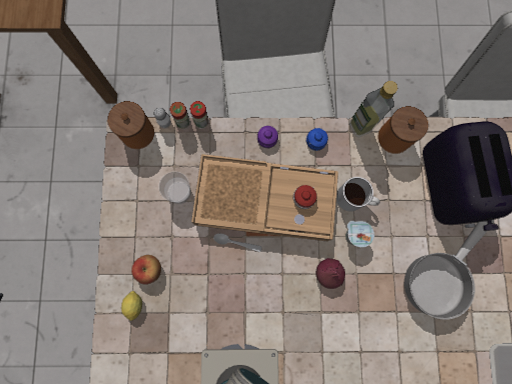

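View pics/side0.png

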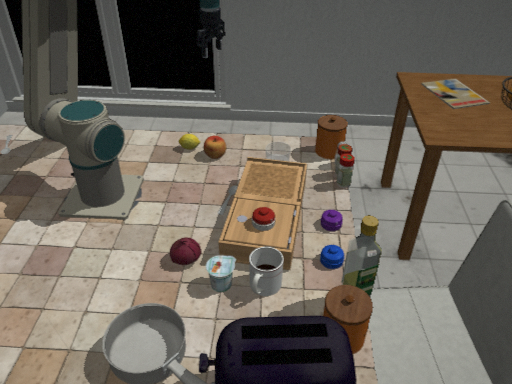

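The top view shows the station with corners near (203,157), (338,170), (332,240) and (195,229). Things that could be taken for the timer:
- red cap on the hatch (305,196)
- purple look-alike (268,136)
- blue look-alike (317,138)
- onion (330,273)
- apple (146,269)
- shaker caps (179,108) and (199,108)

I choose (305,196), which is red and stands on the hatch. In the side view it is at (264,216).

```bash
cat > h.py <<'E'
import numpy as np,cv2
from cell import env
def ray(n,p,m=None):
    m=m or env.camera_model(n)
    d=m["attitude"]@np.array([(p[0]-m["cx"])/m["fx"],(p[1]-m["cy"])/m["fy"],1]);return m["eye"],d
def onz(n,p,z,m=None):
    e,d=ray(n,p,m);return e+d*(z-e[2])/d[2]
def tri(*rs):
    A=0;b=0
    for e,d in rs:
        d=d/np.linalg.norm(d);P=np.eye(3)-np.outer(d,d);A=A+P;b=b+P@e
    x=np.linalg.solve(A,b);return x,[float(np.linalg.norm(np.cross(x-e,d/np.linalg.norm(d)))) for e,d in rs]
def red(img,near,r=25):
    h=cv2.cvtColor(img,cv2.COLOR_BGR2HSV);m=((h[...,0]<7)|(h[...,0]>173))&(h[...,1]>140)&(h[...,2]>50)
    n,l,s,c=cv2.connectedComponentsWithStats(m.astype(np.uint8))
    return [(c[i].round(1).tolist(),s[i].tolist()) for i in range(1,n) if s[i,4]>30 and np.hypot(*(c[i]-near))<r]
E
python3 - <<'E'
from h import *
t=cv2.imread("pics/top0.png");s=cv2.imread("pics/side0.png")
rt=red(t,(305,196));rs=red(s,(264,216));print(rt,rs)
print(tri(ray("top",rt[0][0]),ray("side",rs[0][0])))
a=cv2.resize(t[145:250,185:350],None,fx=4,fy=4,interpolation=cv2.INTER_CUBIC)
cv2.imwrite("pics/topz.png",a)
b=cv2.resize(s[150:270,215:315],None,fx=4.5,fy=4.5,interpolation=cv2.INTER_CUBIC)
cv2.imwrite("pics/sidez.png",b)
E
```

```text
[([305.2, 195.5], [295, 185, 21, 22, 358])] [([263.0, 215.2], [253, 207, 22, 17, 292])]
(array([ 504.35309363, -174.88410457,  103.50457617]), [1.3781795092396927, 1.3781795092398084])
```

View pics/topz.png

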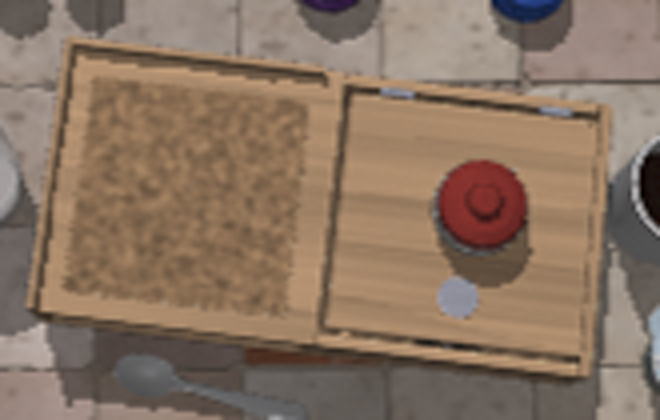

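View pics/sidez.png

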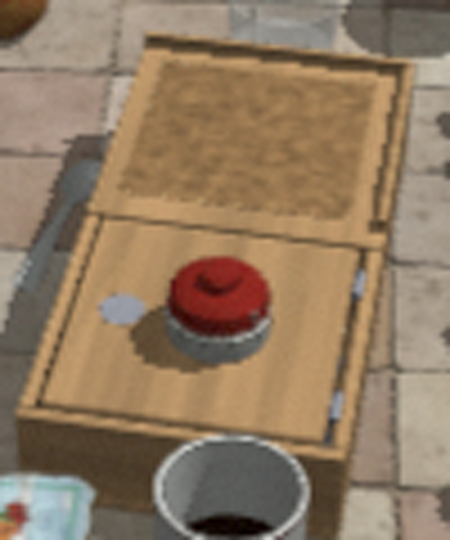

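The crops confirm the choice: red cap on a white base (top crop 482,204), standing behind the steel pad (top crop 459,298; side crop 122,309). The cork corners are clear in both views.

```bash
python3 - <<'E'
from h import *
T=lambda p:((p[0]+.5)/4-.5+185,(p[1]+.5)/4-.5+145)
S=lambda p:((p[0]+.5)/4.5-.5+215,(p[1]+.5)/4.5-.5+150)
ps={"pad":((459,298),(122,309)),"bl":((92,80),(381,85)),"br":((310,100),(345,220)),"fr":((287,315),(121,193)),"fl":((64,290),(165,60)),"timer_cap":((482,204),(218,296))}
W={}
for k,(a,b) in ps.items():
    x,r=tri(ray("top",T(a)),ray("side",S(b)));W[k]=x;print(k,x.round(1),np.round(r[0],1))
# horizontal fit, model mm
M={"pad":(-52,-95.5),"bl":(71,168),"br":(71,18),"fr":(-79,18),"fl":(-79,168)}
A=np.array([M[k] for k in M]);B=np.array([W[k][:2] for k in M])
for nm,B in (("tri",B),("topz",np.array([onz("top",T(ps[k][0]),76)[:2] for k in M])),("sidez",np.array([onz("side",S(ps[k][1]),76)[:2] for k in M]))):
    a0,b0=A.mean(0),B.mean(0);U,s,V=np.linalg.svd((A-a0).T@(B-b0));R=(U@V).T
    yaw=np.arctan2(R[1,0],R[0,0]);o=b0-R@a0
    print(nm,"yaw",np.degrees(yaw),"o",o,"res",(A@R.T+o-B).round(1).tolist())
    for k in("timer_cap",):print((R.T@(W[k][:2]-o)).round(1))
    print("timer st",(R.T@(np.array([504.35,-174.88])-o)).round(1))
E
```

```text
pad [ 445.8 -161.2   76.6] 0.6
bl [601.3  87.8  71.2] 2.3
br [581.2 -63.   74.1] 2.5
fr [435.2 -45.9  73.4] 0.4
fl [452.9 103.6  74.2] 0.0
timer_cap [ 504.3 -174.8  102.7] 1.2
tri yaw -6.967673245200794 o [510.08208088 -72.27145386] res [[1.0, 0.4], [-0.3, -1.9], [1.5, -0.0], [-1.4, 1.1], [-0.8, 0.4]]
[   6.7 -102.4]
timer st [   6.8 -102.5]
topz yaw -6.557530992834318 o [510.27229666 -72.31706724] res [[1.2, -0.1], [2.3, -0.5], [-0.4, 0.0], [-1.5, 0.4], [-1.6, 0.2]]
[   5.8 -102.5]
timer st [   5.8 -102.6]
sidez yaw -7.660069478473006 o [509.1627067  -75.21436995] res [[-0.3, -2.3], [-1.2, -0.4], [3.2, -0.4], [-1.9, 2.4], [0.2, 0.7]]
[  8.5 -99.3]
timer st [  8.5 -99.4]
```

>>> drive_tool(motion=[{"az": -0.8},{"az": -0.8},{"az": -0.8},{"az": -0.8},{"tx": -0.44,"ty": -0.97},{"tx": -0.44,"ty": -0.97},{"tx": -0.44,"ty": -0.97},{"tx": -0.44,"ty": -0.97},{"tx": -0.44,"ty": -0.97},{"tx": -0.44,"ty": -0.97},{"tx": -0.44,"ty": -0.97},{"tx": -0.44,"ty": -0.97},{"tx": -0.44,"ty": -0.97},{"tx": -0.44,"ty": -0.97},{"tx": -0.44,"ty": -0.97},{"tx": -0.44,"ty": -0.97},{"tx": -0.44,"ty": -0.97},{"tx": -0.44,"ty": -0.97},{"tx": -0.44,"ty": -0.97},{"tx": -0.44,"ty": -0.97}])

```text
invalid input
```

>>> drive_tool(motion=[{"tx": -0.44,"ty": -0.97},{"tx": -0.44,"ty": -0.97},{"tx": -0.44,"ty": -0.97},{"tx": -0.44,"ty": -0.97},{"tx": -0.44,"ty": -0.97},{"tx": -0.44,"ty": -0.97},{"tx": -0.44,"ty": -0.97},{"tx": -0.44,"ty": -0.97},{"tx": -0.44,"ty": -0.97},{"tx": -0.44,"ty": -0.97},{"tx": -0.44,"ty": -0.97},{"tx": -0.44,"ty": -0.97},{},{},{}])

```text
invalid input
```

```bash
python3 - <<'E'
from h import *
o=env.get_obs();print(o["clock"],o["tcp_pos"],o["ee_rot"].round(3),o["contact_force"])
m=env.camera_model("wrist");im=env.read_camera("wrist");cv2.imwrite("pics/w1.png",im)
print(m["eye"],m["attitude"].round(3))
r=red(im,(256,192),300);print(r)
for c,_ in r: print(onz("wrist",c,103,m))
E
```

```text
0.15 [275.36044455 560.41639951 255.37647222] [[-0.897  0.441 -0.001]
 [ 0.441  0.897 -0.002]
 [ 0.    -0.002 -1.   ]] [-0.0759062   0.16155142  0.22815251]
[200.0477874  597.27130081 373.27796428] [[ 0.44   0.849  0.292]
 [ 0.898 -0.416 -0.146]
 [-0.002  0.327 -0.945]]
[([75.9, 283.5], [43, 258, 56, 52, 1166])]
[292.34807632 321.8861835  103.        ]
```

View pics/w1.png

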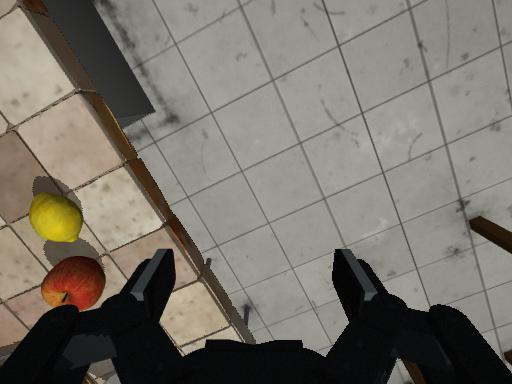

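The picture shows the arm still at its start, with the apple at (75,283), so both calls were refused. Rows probably need every key, so I'll try that on one row.

>>> drive_tool(motion=[{"tx": 0,"ty": 0,"tz": 0,"ax": 0,"ay": 0,"az": -0.8,"claw": 85}])

```text
clock: 0.28
tcp_pos: [275.5, 560.6, 255.8]
ee_rot: [[-0.932, 0.363, -0.001], [0.363, 0.932, -0.001], [0.0, -0.001, -1.0]]
contact_force: [0.0, -0.3, -0.1]
grip_width: 0.995
grip_force: 0.0
```

>>> drive_tool(motion=[{"tx": 0,"ty": 0,"tz": 0,"ax": 0,"ay": 0,"az": -0.8,"claw": 85},{"tx": 0,"ty": 0,"tz": 0,"ax": 0,"ay": 0,"az": -0.8,"claw": 85},{"tx": 0,"ty": 0,"tz": 0,"ax": 0,"ay": 0,"az": -0.8,"claw": 85},{"tx": -0.44,"ty": -0.97,"tz": 0,"ax": 0,"ay": 0,"az": 0,"claw": 85},{"tx": -0.44,"ty": -0.97,"tz": 0,"ax": 0,"ay": 0,"az": 0,"claw": 85},{"tx": -0.44,"ty": -0.97,"tz": 0,"ax": 0,"ay": 0,"az": 0,"claw": 85},{"tx": -0.44,"ty": -0.97,"tz": 0,"ax": 0,"ay": 0,"az": 0,"claw": 85},{"tx": -0.44,"ty": -0.97,"tz": 0,"ax": 0,"ay": 0,"az": 0,"claw": 85},{"tx": -0.44,"ty": -0.97,"tz": 0,"ax": 0,"ay": 0,"az": 0,"claw": 85},{"tx": -0.44,"ty": -0.97,"tz": 0,"ax": 0,"ay": 0,"az": 0,"claw": 85},{"tx": -0.44,"ty": -0.97,"tz": 0,"ax": 0,"ay": 0,"az": 0,"claw": 85},{"tx": -0.44,"ty": -0.97,"tz": 0,"ax": 0,"ay": 0,"az": 0,"claw": 85},{"tx": -0.44,"ty": -0.97,"tz": 0,"ax": 0,"ay": 0,"az": 0,"claw": 85},{"tx": -0.44,"ty": -0.97,"tz": 0,"ax": 0,"ay": 0,"az": 0,"claw": 85},{"tx": -0.44,"ty": -0.97,"tz": 0,"ax": 0,"ay": 0,"az": 0,"claw": 85},{"tx": -0.44,"ty": -0.97,"tz": 0,"ax": 0,"ay": 0,"az": 0,"claw": 85},{"tx": -0.44,"ty": -0.97,"tz": 0,"ax": 0,"ay": 0,"az": 0,"claw": 85}])

```text
clock: 1.7
tcp_pos: [387.3, 203.9, 256.3]
ee_rot: [[-0.993, 0.121, 0.0], [0.121, 0.993, -0.0], [-0.0, -0.0, -1.0]]
contact_force: [0.4, -0.0, -0.2]
grip_width: 0.992
grip_force: 0.0
```

>>> drive_tool(motion=[{"tx": -0.44,"ty": -0.97,"tz": 0,"ax": 0,"ay": 0,"az": 0,"claw": 85},{"tx": -0.44,"ty": -0.97,"tz": 0,"ax": 0,"ay": 0,"az": 0,"claw": 85},{"tx": -0.44,"ty": -0.97,"tz": 0,"ax": 0,"ay": 0,"az": 0,"claw": 85},{"tx": -0.44,"ty": -0.97,"tz": 0,"ax": 0,"ay": 0,"az": 0,"claw": 85},{"tx": -0.44,"ty": -0.97,"tz": 0,"ax": 0,"ay": 0,"az": 0,"claw": 85},{"tx": -0.44,"ty": -0.97,"tz": 0,"ax": 0,"ay": 0,"az": 0,"claw": 85},{"tx": -0.44,"ty": -0.97,"tz": 0,"ax": 0,"ay": 0,"az": 0,"claw": 85},{"tx": -0.44,"ty": -0.97,"tz": 0,"ax": 0,"ay": 0,"az": 0,"claw": 85},{"tx": -0.44,"ty": -0.97,"tz": 0,"ax": 0,"ay": 0,"az": 0,"claw": 85},{"tx": -0.44,"ty": -0.97,"tz": 0,"ax": 0,"ay": 0,"az": 0,"claw": 85},{"tx": -0.44,"ty": -0.97,"tz": 0,"ax": 0,"ay": 0,"az": 0,"claw": 85},{"tx": -0.44,"ty": -0.97,"tz": 0,"ax": 0,"ay": 0,"az": 0,"claw": 85},{"tx": 0,"ty": 0,"tz": 0,"ax": 0,"ay": 0,"az": 0,"claw": 85},{"tx": 0,"ty": 0,"tz": 0,"ax": 0,"ay": 0,"az": 0,"claw": 85},{"tx": 0,"ty": 0,"tz": 0,"ax": 0,"ay": 0,"az": 0,"claw": 85}])

```text
clock: 2.95
tcp_pos: [482.5, -99.3, 256.0]
ee_rot: [[-0.993, 0.122, -0.001], [0.122, 0.993, 0.001], [0.001, 0.001, -1.0]]
contact_force: [-0.0, 0.6, 0.1]
grip_width: 0.994
grip_force: 0.0
```

```bash
python3 - <<'E'
from h import *
o=env.get_obs();print(o["clock"],o["tcp_pos"],o["ee_rot"].round(3),o["contact_force"])
m=env.camera_model("wrist");im=env.read_camera("wrist");cv2.imwrite("pics/w1.png",im)
r=red(im,(256,192),300);print(r)
for c,_ in r: print(onz("wrist",c,103,m))
E
```

```text
2.95 [482.54061621 -99.33641081 256.00240144] [[-0.993  0.122 -0.001]
 [ 0.122  0.993  0.001]
 [ 0.001  0.001 -1.   ]] [-0.00882383  0.56662804  0.12791666]
[([91.3, 27.2], [52, 0, 84, 65, 2871]), ([36.2, 129.7], [25, 123, 19, 13, 102]), ([184.5, 212.6], [156, 185, 59, 56, 2533]), ([491.0, 340.3], [481, 332, 25, 23, 136])]
[ 326.02779991 -220.40740763  103.        ]
[ 402.89608123 -299.23029556  103.        ]
[ 504.31929578 -175.89905888  103.        ]
[722.06632533 171.95140539 103.        ]
```

View pics/w1.png

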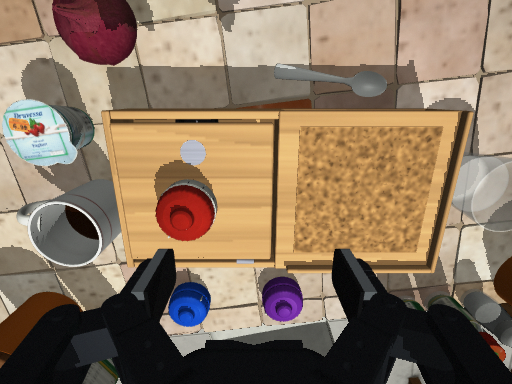

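The wrist view shows the timer at (184,212) on the hatch, with the pad at (193,152) and the cork to the right. Its position of (504.3,-175.9) agrees with the fixed cameras to 1 mm. Next I move over it and go down.

>>> drive_tool(motion=[{"tx": -0.41,"ty": -0.97,"tz": 0,"ax": 0,"ay": 0,"az": 0,"claw": 85},{"tx": -0.41,"ty": -0.97,"tz": 0,"ax": 0,"ay": 0,"az": 0,"claw": 85},{"tx": -0.41,"ty": -0.97,"tz": 0,"ax": 0,"ay": 0,"az": 0,"claw": 85},{"tx": 0,"ty": 0,"tz": 0,"ax": 0,"ay": 0,"az": 0,"claw": 85},{"tx": 0,"ty": 0,"tz": 0.8,"ax": 0,"ay": 0,"az": 0,"claw": 85},{"tx": 0,"ty": 0,"tz": 0.8,"ax": 0,"ay": 0,"az": 0,"claw": 85},{"tx": 0,"ty": 0,"tz": 0.8,"ax": 0,"ay": 0,"az": 0,"claw": 85},{"tx": 0,"ty": 0,"tz": 0.8,"ax": 0,"ay": 0,"az": 0,"claw": 85},{"tx": 0,"ty": 0,"tz": 0.8,"ax": 0,"ay": 0,"az": 0,"claw": 85},{"tx": 0,"ty": 0,"tz": 0.5,"ax": 0,"ay": 0,"az": 0,"claw": 85},{"tx": 0,"ty": 0,"tz": 0,"ax": 0,"ay": 0,"az": 0,"claw": 85},{"tx": 0,"ty": 0,"tz": 0,"ax": 0,"ay": 0,"az": 0,"claw": 85}])

```text
clock: 4.0
tcp_pos: [503.9, -174.1, 143.3]
ee_rot: [[-0.993, 0.12, -0.002], [0.12, 0.993, 0.001], [0.002, 0.001, -1.0]]
contact_force: [-0.0, -0.2, 1.4]
grip_width: 0.999
grip_force: 0.0
```

```bash
python3 - <<'E'
from h import *
o=env.get_obs();print(o["clock"],o["tcp_pos"],o["contact_force"])
p=o["tcp_pos"];R=o["ee_rot"]
m=env.camera_model("wrist");im=env.read_camera("wrist");cv2.imwrite("pics/w2.png",im)
for c,s in red(im,(256,192),300): print(c,s,R.T@(onz("wrist",c,103,m)-p))
E
```

```text
4.0 [ 503.86552065 -174.079387    143.33127582] [-0.04389271 -0.19220847  1.39572226]
[9.2, 99.9] [0, 89, 20, 22, 264] [  82.56179859 -132.37501209   40.37909949]
[252.4, 237.7] [205, 192, 96, 92, 6871] [-0.48827467 -1.22520101 40.32923471]
```

View pics/w2.png

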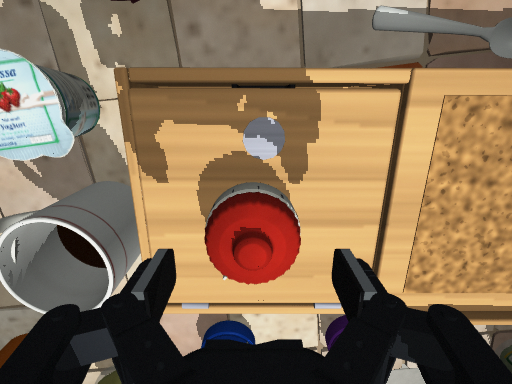

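The timer sits centred between the fingers, with its cap at (252,238), about 1 mm off. I lower and close gently.

>>> drive_tool(motion=[{"tx": 0,"ty": -0.05,"tz": 0.6,"ax": 0,"ay": 0,"az": 0,"claw": 85},{"tx": 0,"ty": 0,"tz": 0.5,"ax": 0,"ay": 0,"az": 0,"claw": 85},{"tx": 0,"ty": 0,"tz": 0.2,"ax": 0,"ay": 0,"az": 0,"claw": 85},{"tx": 0,"ty": 0,"tz": 0,"ax": 0,"ay": 0,"az": 0,"claw": 85},{"tx": 0,"ty": 0,"tz": 0,"ax": 0,"ay": 0,"az": 0,"claw": 85}], grip_force=20)

```text
clock: 4.47
tcp_pos: [505.1, -176.9, 112.2]
ee_rot: [[-0.993, 0.121, 0.001], [0.121, 0.993, -0.0], [-0.001, -0.0, -1.0]]
contact_force: [0.3, 0.6, 0.5]
grip_width: 0.996
grip_force: 0.0
```

>>> drive_tool(motion=[{"tx": 0,"ty": 0,"tz": 0,"ax": 0,"ay": 0,"az": 0,"claw": 72},{"tx": 0,"ty": 0,"tz": 0,"ax": 0,"ay": 0,"az": 0,"claw": 68},{"tx": 0,"ty": 0,"tz": 0,"ax": 0,"ay": 0,"az": 0,"claw": 65},{"tx": 0,"ty": 0,"tz": 0,"ax": 0,"ay": 0,"az": 0,"claw": 62},{"tx": 0,"ty": 0,"tz": 0,"ax": 0,"ay": 0,"az": 0,"claw": 62},{"tx": 0,"ty": 0,"tz": 0,"ax": 0,"ay": 0,"az": 0,"claw": 62},{"tx": 0,"ty": 0,"tz": 0,"ax": 0,"ay": 0,"az": 0,"claw": 62}], grip_force=20)

```text
clock: 5.05
tcp_pos: [505.1, -176.7, 111.9]
ee_rot: [[-0.993, 0.121, 0.001], [0.121, 0.993, 0.0], [-0.001, 0.0, -1.0]]
contact_force: [0.5, 2.4, 4.2]
grip_width: 0.731
grip_force: 9.9
```

>>> drive_tool(motion=[{"tx": 0,"ty": 0,"tz": -0.04,"ax": 0,"ay": 0,"az": 0,"claw": 62},{"tx": 0,"ty": 0,"tz": 0,"ax": 0,"ay": 0,"az": 0,"claw": 62},{"tx": 0,"ty": 0,"tz": 0,"ax": 0,"ay": 0,"az": 0,"claw": 62}])

```text
clock: 5.3
tcp_pos: [504.7, -177.1, 112.3]
ee_rot: [[-0.993, 0.122, 0.0], [0.122, 0.993, -0.001], [-0.0, -0.001, -1.0]]
contact_force: [1.8, 1.0, 1.8]
grip_width: 0.727
grip_force: 10.1
```

>>> drive_tool(motion=[{"tx": 0.03,"ty": 0.2,"tz": 0,"ax": 0,"ay": 0,"az": 0,"claw": 62},{"tx": 0.03,"ty": 0.4,"tz": 0,"ax": 0,"ay": 0,"az": 0,"claw": 62},{"tx": 0.03,"ty": 0.4,"tz": 0,"ax": 0,"ay": 0,"az": 0,"claw": 62},{"tx": 0.03,"ty": 0.4,"tz": 0,"ax": 0,"ay": 0,"az": 0,"claw": 62},{"tx": 0.03,"ty": 0.4,"tz": 0,"ax": 0,"ay": 0,"az": 0,"claw": 62},{"tx": 0.03,"ty": 0.2,"tz": 0,"ax": 0,"ay": 0,"az": 0,"claw": 62},{"tx": 0,"ty": 0,"tz": 0,"ax": 0,"ay": 0,"az": 0,"claw": 62}])

```text
clock: 5.88
tcp_pos: [505.9, -124.5, 112.3]
ee_rot: [[-0.993, 0.119, -0.0], [0.119, 0.993, 0.002], [0.001, 0.002, -1.0]]
contact_force: [-0.1, 3.1, 3.1]
grip_width: 0.73
grip_force: 10.1
```

>>> drive_tool(motion=[{"tx": 0.02,"ty": 0.4,"tz": 0,"ax": 0,"ay": 0,"az": 0,"claw": 62},{"tx": 0.02,"ty": 0.4,"tz": 0,"ax": 0,"ay": 0,"az": 0,"claw": 62},{"tx": 0.02,"ty": 0.4,"tz": 0,"ax": 0,"ay": 0,"az": 0,"claw": 62},{"tx": 0.02,"ty": 0.4,"tz": 0,"ax": 0,"ay": 0,"az": 0,"claw": 62},{"tx": 0.02,"ty": 0.4,"tz": 0,"ax": 0,"ay": 0,"az": 0,"claw": 62},{"tx": 0.02,"ty": 0.4,"tz": 0,"ax": 0,"ay": 0,"az": 0,"claw": 62},{"tx": 0.02,"ty": 0.4,"tz": 0,"ax": 0,"ay": 0,"az": 0,"claw": 62},{"tx": 0.02,"ty": 0.4,"tz": 0,"ax": 0,"ay": 0,"az": 0,"claw": 62},{"tx": 0.02,"ty": 0.4,"tz": 0,"ax": 0,"ay": 0,"az": 0,"claw": 62},{"tx": 0.02,"ty": 0.4,"tz": 0,"ax": 0,"ay": 0,"az": 0,"claw": 62},{"tx": 0.02,"ty": 0.4,"tz": 0,"ax": 0,"ay": 0,"az": 0,"claw": 62},{"tx": 0.02,"ty": 0.4,"tz": 0,"ax": 0,"ay": 0,"az": 0,"claw": 62},{"tx": 0.02,"ty": 0.4,"tz": 0,"ax": 0,"ay": 0,"az": 0,"claw": 62},{"tx": 0.02,"ty": 0.4,"tz": 0.06,"ax": 0,"ay": 0,"az": 0,"claw": 62},{"tx": 0,"ty": 0.1,"tz": 0,"ax": 0,"ay": 0,"az": 0,"claw": 62},{"tx": 0,"ty": 0,"tz": 0,"ax": 0,"ay": 0,"az": 0,"claw": 62},{"tx": 0,"ty": 0,"tz": 0,"ax": 0,"ay": 0,"az": 0,"claw": 62}])

```text
clock: 7.3
tcp_pos: [516.5, 15.7, 110.7]
ee_rot: [[-0.993, 0.121, -0.0], [0.121, 0.993, -0.0], [0.0, -0.0, -1.0]]
contact_force: [0.5, -0.4, -0.7]
grip_width: 0.73
grip_force: 9.8
```

>>> drive_tool(motion=[{"tx": 0,"ty": 0,"tz": 0.03,"ax": 0,"ay": 0,"az": 0,"claw": 62},{"tx": 0,"ty": 0,"tz": 0,"ax": 0,"ay": 0,"az": 0,"claw": 62},{"tx": 0,"ty": 0,"tz": 0,"ax": 0,"ay": 0,"az": 0,"claw": 64},{"tx": 0,"ty": 0,"tz": 0,"ax": 0,"ay": 0,"az": 0,"claw": 66},{"tx": 0,"ty": 0,"tz": 0,"ax": 0,"ay": 0,"az": 0,"claw": 72},{"tx": 0,"ty": 0,"tz": 0,"ax": 0,"ay": 0,"az": 0,"claw": 85},{"tx": 0,"ty": 0,"tz": 0,"ax": 0,"ay": 0,"az": 0,"claw": 85},{"tx": 0,"ty": 0,"tz": 0,"ax": 0,"ay": 0,"az": 0,"claw": 85},{"tx": 0,"ty": 0,"tz": 0,"ax": 0,"ay": 0,"az": 0,"claw": 85}])

```text
clock: 8.05
tcp_pos: [516.6, 15.6, 110.1]
ee_rot: [[-0.993, 0.121, 0.0], [0.121, 0.993, -0.0], [-0.0, -0.0, -1.0]]
contact_force: [0.4, 0.1, 0.1]
grip_width: 0.994
grip_force: 0.0
```

>>> drive_tool(motion=[{"tx": 0,"ty": 0,"tz": -0.4,"ax": 0,"ay": 0,"az": 0,"claw": 85},{"tx": 0,"ty": 0,"tz": -0.8,"ax": 0,"ay": 0,"az": 0,"claw": 85},{"tx": 0,"ty": 0,"tz": -0.8,"ax": 0,"ay": 0,"az": 0,"claw": 85},{"tx": 0,"ty": 0,"tz": -0.8,"ax": 0,"ay": 0,"az": 0,"claw": 85},{"tx": 0,"ty": 0,"tz": -0.8,"ax": 0,"ay": 0,"az": 0,"claw": 85},{"tx": 0,"ty": 0,"tz": 0,"ax": 0,"ay": 0,"az": 0,"claw": 85},{"tx": 0,"ty": 0,"tz": 0,"ax": 0,"ay": 0,"az": 0,"claw": 85}])

```text
clock: 8.63
tcp_pos: [517.8, 15.5, 202.0]
ee_rot: [[-0.993, 0.121, 0.004], [0.121, 0.993, -0.0], [-0.004, 0.0, -1.0]]
contact_force: [0.7, -0.4, -0.2]
grip_width: 0.999
grip_force: 0.0
```

```bash
python3 - <<'E'
from h import *
o=env.get_obs();print(o["clock"],o["tcp_pos"],o["contact_force"])
m=env.camera_model("wrist");w=env.read_camera("wrist");s=env.read_camera("side")
cv2.imwrite("pics/w3.png",w);cv2.imwrite("pics/s3.png",s)
def st(x):
    d=x[:2]-np.array([510,-73]);return np.array([d@[.9926,-.1213],d@[.1213,.9926]]).round(1)
rw=[c for c,q in red(w,(256,192),300) if q[4]>1000]
rs=red(s,(270,185),40);print(rw,rs)
for c,_ in rs:
  for k in rw:
    x,e=tri(ray("wrist",k,m),ray("side",c));print(x,e[0],st(x))
# pad: bluish-grey blob on the hatch
h=cv2.cvtColor(w,cv2.COLOR_BGR2HSV);mk=((h[...,0]>95)&(h[...,0]<135)&(h[...,1]>15)&(h[...,2]>110)).astype(np.uint8)
n,l,q,c=cv2.connectedComponentsWithStats(mk)
for i in range(1,n):
    if q[i,4]>60: x=onz("wrist",c[i],77,m);print(c[i].round(1),q[i],x.round(1),st(x))
cv2.imwrite("pics/ws3.png",np.hstack([w[:,:],s[100:,150:400][:, :]][:1]+[cv2.resize(s[120:312,170:310],(280,384))]))
E
```

```text
8.6333 [517.82874169  15.5233437  201.99276097] [ 0.67844489 -0.44730318 -0.19520102]
[[253.2, 199.3]] [([269.9, 173.4], [261, 167, 19, 14, 216])]
[514.37718782  15.01774034 101.74526247] 0.3438532839220877 [-6.3 87.9]
[ 40.2 138.5] [ 24 124  33  31 763] [ 446.1 -162.1   77. ] [-52.7 -96.2]
[149.  166.6] [146 159   7  17  63] [481.8 -74.7  77. ] [-27.8  -5.1]
[153.3 202. ] [150 190   7  26 102] [515.4 -79.   77. ] [ 6.1 -5.3]
[ 22.4 271.4] [ 12 270  21   4  78] [ 573.8 -230.4   77. ] [  82.4 -148.5]
[125.8 271.5] [118 270  17   4  62] [ 586.5 -125.2   77. ] [ 82.3 -42.6]
```

View pics/ws3.png

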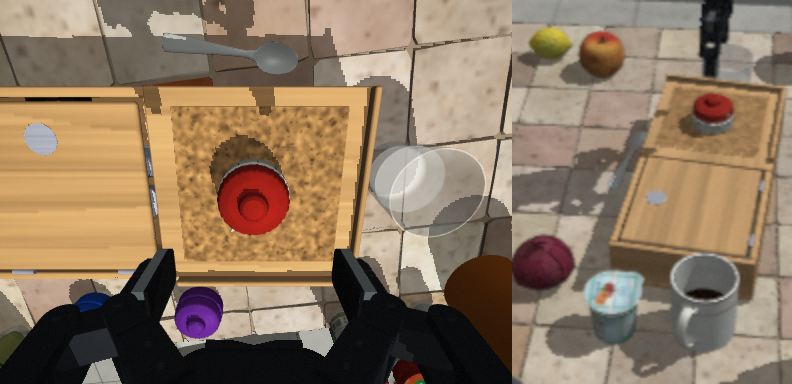

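The timer stands upright on the cork, at (253,199) in the wrist half of the picture and station (-6,88). The hatch is still shut and the pad measures world (446,-162). I close the fingers and go over the pad.

>>> drive_tool(motion=[{"tx": 0.25,"ty": -0.92,"tz": 0,"ax": 0,"ay": 0,"az": 0,"claw": 0},{"tx": 0.25,"ty": -0.92,"tz": 0,"ax": 0,"ay": 0,"az": 0,"claw": 0},{"tx": 0.25,"ty": -0.92,"tz": 0,"ax": 0,"ay": 0,"az": 0,"claw": 0},{"tx": 0.25,"ty": -0.92,"tz": 0,"ax": 0,"ay": 0,"az": 0,"claw": 0},{"tx": 0.25,"ty": -0.92,"tz": 0,"ax": 0,"ay": 0,"az": 0,"claw": 0},{"tx": 0.25,"ty": -0.92,"tz": 0,"ax": 0,"ay": 0,"az": 0,"claw": 0},{"tx": 0.25,"ty": -0.92,"tz": 0,"ax": 0,"ay": 0,"az": 0,"claw": 0},{"tx": 0.25,"ty": -0.92,"tz": 0,"ax": 0,"ay": 0,"az": 0,"claw": 0},{"tx": 0,"ty": 0,"tz": 0,"ax": 0,"ay": 0,"az": 0,"claw": 0},{"tx": 0,"ty": 0,"tz": 0.7,"ax": 0,"ay": 0,"az": 0,"claw": 0},{"tx": 0,"ty": 0,"tz": 0.7,"ax": 0,"ay": 0,"az": 0,"claw": 0},{"tx": 0,"ty": 0,"tz": 0.7,"ax": 0,"ay": 0,"az": 0,"claw": 0},{"tx": 0,"ty": 0,"tz": 0.7,"ax": 0,"ay": 0,"az": 0,"claw": 0},{"tx": 0,"ty": 0,"tz": 0.4,"ax": 0,"ay": 0,"az": 0,"claw": 0},{"tx": 0,"ty": 0,"tz": 0.2,"ax": 0,"ay": 0,"az": 0,"claw": 0},{"tx": 0,"ty": 0,"tz": 0,"ax": 0,"ay": 0,"az": 0,"claw": 0},{"tx": 0,"ty": 0,"tz": 0,"ax": 0,"ay": 0,"az": 0,"claw": 0}])

```text
clock: 10.15
tcp_pos: [444.6, -160.7, 115.1]
ee_rot: [[-0.993, 0.121, -0.0], [0.121, 0.993, 0.0], [0.0, 0.0, -1.0]]
contact_force: [0.2, -0.4, -0.1]
grip_width: -0.001
grip_force: 0.0
```

>>> drive_tool(motion=[{"tx": 0,"ty": 0,"tz": 0.2,"ax": 0,"ay": 0,"az": 0,"claw": 0},{"tx": 0,"ty": 0,"tz": 0.2,"ax": 0,"ay": 0,"az": 0,"claw": 0},{"tx": 0,"ty": 0,"tz": 0.16,"ax": 0,"ay": 0,"az": 0,"claw": 0},{"tx": 0,"ty": 0,"tz": 0,"ax": 0,"ay": 0,"az": 0,"claw": 0},{"tx": 0,"ty": 0,"tz": 0,"ax": 0,"ay": 0,"az": 0,"claw": 0}])

```text
clock: 10.57
tcp_pos: [445.1, -161.2, 101.5]
ee_rot: [[-0.993, 0.121, 0.001], [0.121, 0.993, -0.0], [-0.001, -0.0, -1.0]]
contact_force: [-0.1, 0.3, 3.1]
grip_width: 0.0
grip_force: 1.7
```

>>> drive_tool(motion=[{"tx": 0,"ty": 0,"tz": 0.1,"ax": 0,"ay": 0,"az": 0,"claw": 0},{"tx": 0,"ty": 0,"tz": 0.1,"ax": 0,"ay": 0,"az": 0,"claw": 0},{"tx": 0,"ty": 0,"tz": 0,"ax": 0,"ay": 0,"az": 0,"claw": 0}])

```text
clock: 10.82
tcp_pos: [445.0, -161.2, 96.3]
ee_rot: [[-0.993, 0.121, 0.001], [0.121, 0.993, -0.001], [-0.001, -0.0, -1.0]]
contact_force: [0.1, 0.6, 4.6]
grip_width: -0.001
grip_force: 2.0
```

>>> drive_tool(motion=[{"tx": 0,"ty": 0,"tz": 0.06,"ax": 0,"ay": 0,"az": 0,"claw": 0},{"tx": 0,"ty": 0,"tz": 0.02,"ax": 0,"ay": 0,"az": 0,"claw": 0},{"tx": 0,"ty": 0,"tz": 0,"ax": 0,"ay": 0,"az": 0,"claw": 0}])

```text
clock: 11.07
tcp_pos: [445.0, -161.2, 94.9]
ee_rot: [[-0.993, 0.121, 0.001], [0.121, 0.993, -0.001], [-0.001, -0.0, -1.0]]
contact_force: [-1.3, 0.7, 7.3]
grip_width: 0.002
grip_force: 4.3
```

>>> drive_tool(motion=[{"tx": 0,"ty": 0,"tz": 0.04,"ax": 0,"ay": 0,"az": 0,"claw": 0},{"tx": 0,"ty": 0,"tz": 0,"ax": 0,"ay": 0,"az": 0,"claw": 0}])

```text
clock: 11.23
tcp_pos: [445.0, -161.2, 94.4]
ee_rot: [[-0.993, 0.121, 0.001], [0.121, 0.993, -0.001], [-0.001, -0.001, -1.0]]
contact_force: [-3.0, 0.6, 12.4]
grip_width: -0.004
grip_force: 6.4
```

The force rose from 4.6 to 12.4 N over the last 2 mm, so the hatch is at its hard stop. I get the hand out of the way, up and to the front.

>>> drive_tool(motion=[{"tx": 0,"ty": 0,"tz": -1,"ax": 0,"ay": 0,"az": 0,"claw": 0},{"tx": 1,"ty": 0,"tz": -1,"ax": 0,"ay": 0,"az": 0,"claw": 0},{"tx": 1,"ty": 0,"tz": -1,"ax": 0,"ay": 0,"az": 0,"claw": 0},{"tx": 1,"ty": 0,"tz": -1,"ax": 0,"ay": 0,"az": 0,"claw": 0},{"tx": 1,"ty": 0,"tz": -1,"ax": 0,"ay": 0,"az": 0,"claw": 0},{"tx": 0.6,"ty": 0,"tz": -1,"ax": 0,"ay": 0,"az": 0,"claw": 0},{"tx": 0,"ty": 0,"tz": 0,"ax": 0,"ay": 0,"az": 0,"claw": 0},{"tx": 0,"ty": 0,"tz": 0,"ax": 0,"ay": 0,"az": 0,"claw": 0},{"tx": 0,"ty": 0,"tz": 0,"ax": 0,"ay": 0,"az": 0,"claw": 0},{"tx": 0,"ty": 0,"tz": 0,"ax": 0,"ay": 0,"az": 0,"claw": 0},{"tx": 0,"ty": 0,"tz": 0,"ax": 0,"ay": 0,"az": 0,"claw": 0},{"tx": 0,"ty": 0,"tz": 0,"ax": 0,"ay": 0,"az": 0,"claw": 0},{"tx": 0,"ty": 0,"tz": 0,"ax": 0,"ay": 0,"az": 0,"claw": 0},{"tx": 0,"ty": 0,"tz": 0,"ax": 0,"ay": 0,"az": 0,"claw": 0},{"tx": 0,"ty": 0,"tz": 0,"ax": 0,"ay": 0,"az": 0,"claw": 0},{"tx": 0,"ty": 0,"tz": 0,"ax": 0,"ay": 0,"az": 0,"claw": 0},{"tx": 0,"ty": 0,"tz": 0,"ax": 0,"ay": 0,"az": 0,"claw": 0},{"tx": 0,"ty": 0,"tz": 0,"ax": 0,"ay": 0,"az": 0,"claw": 0},{"tx": 0,"ty": 0,"tz": 0,"ax": 0,"ay": 0,"az": 0,"claw": 0},{"tx": 0,"ty": 0,"tz": 0,"ax": 0,"ay": 0,"az": 0,"claw": 0}])

```text
clock: 12.9
tcp_pos: [330.4, -147.0, 243.1]
ee_rot: [[-0.993, 0.121, 0.0], [0.121, 0.993, -0.0], [-0.0, -0.0, -1.0]]
contact_force: [-0.3, -1.1, 0.0]
grip_width: 0.001
grip_force: 0.0
```

>>> drive_tool(motion=[{"tx": 0,"ty": 0,"tz": 0,"ax": 0,"ay": 0,"az": 0,"claw": 0},{"tx": 0,"ty": 0,"tz": 0,"ax": 0,"ay": 0,"az": 0,"claw": 0},{"tx": 0,"ty": 0,"tz": 0,"ax": 0,"ay": 0,"az": 0,"claw": 0},{"tx": 0,"ty": 0,"tz": 0,"ax": 0,"ay": 0,"az": 0,"claw": 0},{"tx": 0,"ty": 0,"tz": 0,"ax": 0,"ay": 0,"az": 0,"claw": 0},{"tx": 0,"ty": 0,"tz": 0,"ax": 0,"ay": 0,"az": 0,"claw": 0},{"tx": 0,"ty": 0,"tz": 0,"ax": 0,"ay": 0,"az": 0,"claw": 0},{"tx": 0,"ty": 0,"tz": 0,"ax": 0,"ay": 0,"az": 0,"claw": 0},{"tx": 0,"ty": 0,"tz": 0,"ax": 0,"ay": 0,"az": 0,"claw": 0},{"tx": 0,"ty": 0,"tz": 0,"ax": 0,"ay": 0,"az": 0,"claw": 0},{"tx": 0,"ty": 0,"tz": 0,"ax": 0,"ay": 0,"az": 0,"claw": 0},{"tx": 0,"ty": 0,"tz": 0,"ax": 0,"ay": 0,"az": 0,"claw": 0},{"tx": 0,"ty": 0,"tz": 0,"ax": 0,"ay": 0,"az": 0,"claw": 0},{"tx": 0,"ty": 0,"tz": 0,"ax": 0,"ay": 0,"az": 0,"claw": 0},{"tx": 0,"ty": 0,"tz": 0,"ax": 0,"ay": 0,"az": 0,"claw": 0},{"tx": 0,"ty": 0,"tz": 0,"ax": 0,"ay": 0,"az": 0,"claw": 0},{"tx": 0,"ty": 0,"tz": 0,"ax": 0,"ay": 0,"az": 0,"claw": 0},{"tx": 0,"ty": 0,"tz": 0,"ax": 0,"ay": 0,"az": 0,"claw": 0},{"tx": 0,"ty": 0,"tz": 0,"ax": 0,"ay": 0,"az": 0,"claw": 0},{"tx": 0,"ty": 0,"tz": 0,"ax": 0,"ay": 0,"az": 0,"claw": 0}])

```text
clock: 14.57
tcp_pos: [330.4, -147.0, 243.1]
ee_rot: [[-0.993, 0.121, 0.0], [0.121, 0.993, -0.0], [-0.0, -0.0, -1.0]]
contact_force: [0.1, -0.1, 0.5]
grip_width: 0.002
grip_force: 0.0
```

```bash
python3 - <<'E'
from h import *
o=env.get_obs();print(o["clock"],o["tcp_pos"],o["contact_force"])
s=env.read_camera("side");w=env.read_camera("wrist")
print(red(s,(270,173),30))
cv2.imwrite("pics/f.png",np.hstack([w[:, :400],cv2.resize(s[80:320,150:400],(400,384))]))
E
```

```text
14.5667 [ 330.40370419 -146.97384955  243.07320061] [ 0.08489159 -0.05701303  0.49404239]
[([269.9, 173.4], [261, 167, 19, 14, 215])]
```

View pics/f.png

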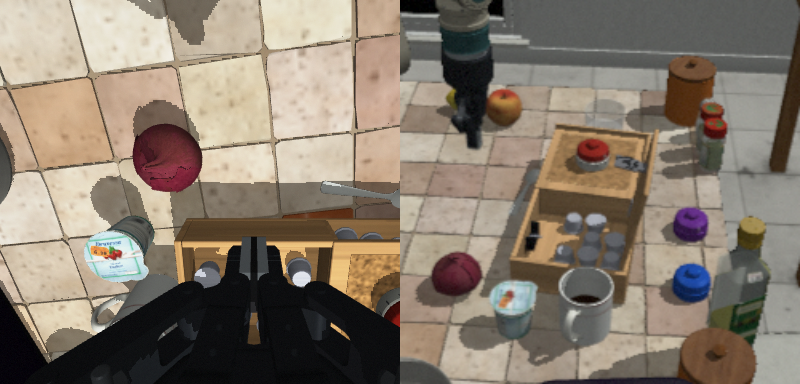

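The timer stands on the deck at its old pixel and the compartment lies open with its capsules in view. The hatch is seen nearly edge-on here, so I check it from above.

```bash
python3 - <<'E'
from h import *
t=env.read_camera("top");s=env.read_camera("side");print(env.get_obs()["clock"])
cv2.imwrite("pics/g.png",np.hstack([cv2.resize(t[120:260,180:360],(514,400)),cv2.resize(s[130:290,200:314],(285,400))]))
E
```

```text
14.7667
```

View pics/g.png

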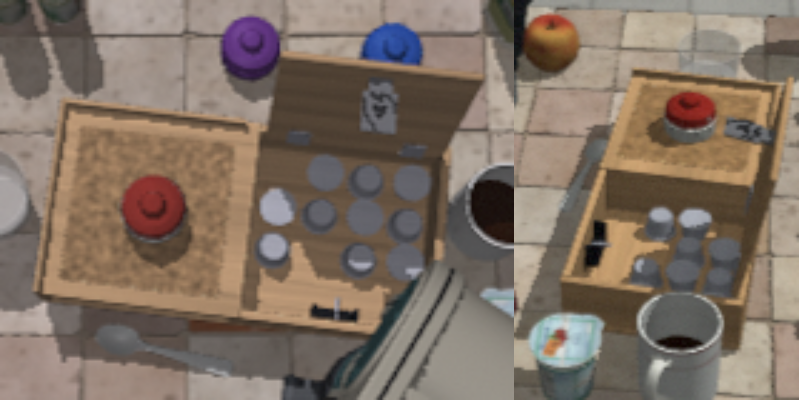

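The top view shows the hatch standing wide open, its underside and label at (380,105), with the timer on the cork at (153,205) and the hand clear. I wait one more second before handing in.

>>> drive_tool(motion=[{"tx": 0,"ty": 0,"tz": 0,"ax": 0,"ay": 0,"az": 0,"claw": 0},{"tx": 0,"ty": 0,"tz": 0,"ax": 0,"ay": 0,"az": 0,"claw": 0},{"tx": 0,"ty": 0,"tz": 0,"ax": 0,"ay": 0,"az": 0,"claw": 0},{"tx": 0,"ty": 0,"tz": 0,"ax": 0,"ay": 0,"az": 0,"claw": 0},{"tx": 0,"ty": 0,"tz": 0,"ax": 0,"ay": 0,"az": 0,"claw": 0},{"tx": 0,"ty": 0,"tz": 0,"ax": 0,"ay": 0,"az": 0,"claw": 0},{"tx": 0,"ty": 0,"tz": 0,"ax": 0,"ay": 0,"az": 0,"claw": 0},{"tx": 0,"ty": 0,"tz": 0,"ax": 0,"ay": 0,"az": 0,"claw": 0},{"tx": 0,"ty": 0,"tz": 0,"ax": 0,"ay": 0,"az": 0,"claw": 0},{"tx": 0,"ty": 0,"tz": 0,"ax": 0,"ay": 0,"az": 0,"claw": 0},{"tx": 0,"ty": 0,"tz": 0,"ax": 0,"ay": 0,"az": 0,"claw": 0},{"tx": 0,"ty": 0,"tz": 0,"ax": 0,"ay": 0,"az": 0,"claw": 0},{"tx": 0,"ty": 0,"tz": 0,"ax": 0,"ay": 0,"az": 0,"claw": 0},{"tx": 0,"ty": 0,"tz": 0,"ax": 0,"ay": 0,"az": 0,"claw": 0},{"tx": 0,"ty": 0,"tz": 0,"ax": 0,"ay": 0,"az": 0,"claw": 0}])

```text
clock: 16.02
tcp_pos: [330.4, -147.0, 243.1]
ee_rot: [[-0.993, 0.121, -0.0], [0.121, 0.993, 0.0], [0.0, 0.0, -1.0]]
contact_force: [0.3, 0.8, 0.5]
grip_width: -0.0
grip_force: 0.0
```

```bash
python3 -c "
from cell import env
print(env.finish_job())"
```

```text
the job is handed in; nothing more can be done
None
```

The timer was slid upright onto the cork deck in a light fingertip grip, and the hatch was pressed home once and stood wide open by itself in the last views; I handed the job in at about 16 s, and no verdict came back.

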